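Put the stray brass fittings back in the parts tray

ROBOT

A 7-joint arm with a two-finger parallel gripper is mounted at the origin on the work surface. World frame = base frame: x ahead of the robot, y to its left, z up, the work surface at z = 0. Lengths are in m, angles in rad, forces in N, time in s.
With the tool pointing down it reaches from about 0.425 to 0.95 m from the base axis. Payload 4.7 kg.
Tool frame: the origin (TCP) lies on the centre line of the jaws, within the pads' length; the fingertips stand robot.nose_length ahead of it and the grasp point (between the pads) lies 8 mm behind it (robot.nose_length is the distance from the TCP to the fingertips, in m); z points along the fingers, y is the line along which they close (so a half turn about z gives the same grasp; the last joint's range is limited). The gripper opens to 85 mm and grips with 20 to 120 N. Pads are 22 mm wide; open, the fingers measure 114 mm over their backs; the gripper's body (76 mm by 85 mm) begins 54 mm behind the grasp point. The pads swing forward as they close: fully open they stand 13 mm farther back than shut.
Start: joints at [1.265, 0.469, -0.049, 1.532, 0.024, 1.141, -0.082], TCP at [0.185, -0.649, 0.242] pointing down, gripper open.
Joint ranges: [-2.59, 2.59], [-0.33, 1.99], [-1.39, 1.29], [0.1, 2.45], [-1.04, 4.18], [0.21, 1.99], [-2.66, 2.66]. Speed limits (rad/s): [2.57, 2.57, 3.14, 3.14, 3.14, 3.14, 3.14].

INTERFACE

Orientations are given as [roll, pitch, yaw] about the fixed x, y, z axes, in that order (R = Rz(yaw) Ry(pitch) Rx(roll)).
In Python, from plant import robot gives the robot as it stands. Calls block until the motion is done:
- robot.goto(position, orientation): joint-space move of the TCP to a pose.
- robot.move_straight(position, vel=0.15, attitude=None, contact_N=None): straight line of the TCP; attitude=None keeps the orientation; vel is the mean speed in m/s. With contact_N (N) it stops when the force on the tool has changed by that much, and returns True; else False.
- robot.move_joints(angles): joint-space move.
- robot.grip(opening, strength=None): opening from 0.0 (shut) to 1.0 (fully open); strength is the grip in N (None keeps the last); returns when the fingers have stopped.
- robot.sleep(seconds).
- robot.inverse_kinematics(position, orientation): joint angles nearest the present ones, or None.
- robot.sense(): the state.
- robot.grab_frame(name): name is "side" or "top" or "wrist"; returns a dict with "image" (480x640x3 uint8, red, green, blue), "range_z" (480x640 float32, m along the optical axis (not along the pixel's ray), 0 where there is no reading), "fx", "fy", "cx", "cy" (pixels), "R" (3x3) and "t" (3): a world point X has camera coordinates R X + t. Camera axes: x right, y down, z forward; pixel columns grow to the right and rows downward; lengths in m; the calibration is good to about 2 mm. A picture is of the moment at which its call begins.
A pose or a line that the arm cannot do raises robot.IKError and nothing moves.
- robot.close_job(): hands the job in; it is judged then, once.
The state is a dict: "t": time; "joint_pos": joint angles; "joint_velocities": joint speeds; "effort": joint torques, N m; "tcp_pos": TCP position; "tcp_rot": TCP orientation; "wrist_force": force on the tool from outside, world axes, zero at the start; "torque": the same for the moment, N m; "opening": opening from 0.0 (shut) to 1.0 (fully open); "gripper_force": force on a finger pad.
Only numpy, scipy, OpenCV 4.12 (cv2) and the standard library are available. Lean on these libraries where they do the work, as an engineer would, in place of code of your own. Each camera call takes 0.05 s, during which the arm holds its last target. There are 200 camera calls.

TASK

Put the four stray brass pipe fittings lying on the bench back into the parts tray, each into the blue box that already holds a sample of its kind, resting on the box floor the same way up as the sample: elbow, tee and cross lying flat, the coupling standing on end. Leave the grey galvanised elbow and tee where they lie.

Things in the scene. Friction and masses are not known exactly. Their poses are not given: they have to be found in the camera images.
- brass_elbow: Yellow brass 90-degree pipe elbow, a flat-lying L, 41.5 x 41.5 mm, 27 high, 85 g. Origin: centre of its underside in plan, z up. Two level arms, axes 13.5 mm up, meeting at x = y = -7.25 mm; one runs along +x, one along +y, each to +20.75 mm. The last 12 mm of each arm is a collar 27 mm across (pinch there, across the arm), the rest 22 mm. Loose on the bench, any yaw.
- brass_tee: Yellow brass pipe tee, a flat-lying T, 56 (x) by 41.5 mm (y), 27 high, 120 g. Origin: centre of its underside in plan, z up. Arm axes 13.5 mm up: the run along x at y = -7.25 mm to x = +-28 mm, the branch along +y at x = 0 to y = +20.75 mm. The last 12 mm of each arm is a collar 27 mm across (pinch there), the rest 22 mm. Loose on the bench, any yaw.
- brass_cross: Yellow brass four-way pipe cross, a flat-lying plus, 56 x 56 mm, 27 high, 150 g. Origin: centre of its underside, z up. Four arms along x and y, axes 13.5 mm up, ending 28 mm from the middle; the last 12 mm of each is a collar 27 mm across (pinch there, across the arm), the rest 22 mm. Loose on the bench, any yaw.
- brass_coupling: Yellow brass straight pipe coupling standing on end: a round sleeve, 32 mm diameter over its end beads (top and bottom 8 mm), 29 mm between, 36 mm tall, dark bore on top; from above a disc. Origin: centre of its underside, z up along its axis. 100 g. Loose on the bench.
- grey_elbow: Grey galvanised pipe elbow, a look-alike that stays where it is: shape, size, origin and axes as brass_elbow. Loose on the bench.
- grey_tee: Grey galvanised pipe tee, a look-alike that stays where it is: shape, size, origin and axes as brass_tee. Loose on the bench.
- box_elbow: Fixed open blue box with a brass sample elbow in it, 145 (x) by 100 mm (y), 45 high, walls and floor 3. Origin: centre of its underside, 3 mm over the bench. +x: away from the robot. The sample is fixed at x = +38 mm, y = 0, reaching 28 mm at most; the part nearer the robot, x -69 to +10 mm, y +-47 mm, is free. The four boxes stand in a row along y, 103 mm apart, in any order.
- box_tee: Fixed open blue box with a brass sample tee in it, 145 (x) by 100 mm (y), 45 high, walls and floor 3. Origin: centre of its underside, 3 mm over the bench. +x: away from the robot. The sample is fixed at x = +38 mm, y = 0, reaching 28 mm at most; the part nearer the robot, x -69 to +10 mm, y +-47 mm, is free. All four stand in a grey steel tray 168 by 432 mm, rim 22 mm high.
- box_cross: Fixed open blue box with a brass sample cross in it, 145 (x) by 100 mm (y), 45 high, walls and floor 3. Origin: centre of its underside, 3 mm over the bench. +x: away from the robot. The sample is fixed at x = +38 mm, y = 0, reaching 28 mm at most; the part nearer the robot, x -69 to +10 mm, y +-47 mm, is free. All four stand in one steel tray, rim 22 mm high.
- box_coupling: Fixed open blue box with a brass sample coupling in it, 145 (x) by 100 mm (y), 45 high, walls and floor 3. Origin: centre of its underside, 3 mm over the bench. +x: away from the robot. The sample is fixed at x = +38 mm, y = 0, reaching 28 mm at most; the part nearer the robot, x -69 to +10 mm, y +-47 mm, is free. The tray has a low wire handle at each end, 247 mm from its middle.
There are look-alikes about, which are no part of the job. Leave any green or turquoise look-alike of the brass_tee alone. Leave any pink look-alike of the box_cross alone.

How it is judged:
At the end, for the whole second after the job is handed in: Each brass fitting is released and at rest on the floor of its own kind's box (inside the walls, origin within 6 mm of the floor), its z axis within 0.15 rad of upright: elbow, tee, cross flat, coupling on end. Both grey fittings lie flat within 15 mm of their starts (x of brass_elbow in the frame of box_elbow between -0.068 and 0.06 m and y of brass_elbow in the frame of box_elbow between -0.046 and 0.046 m and z of brass_elbow in the frame of box_elbow between -0.002 and 0.009 m and angle between each of brass_elbow, brass_tee, brass_cross, brass_coupling, grey_elbow, grey_tee's own z axis and vertical below 0.15 rad and linear speed of each of brass_elbow, brass_tee, brass_cross, brass_coupling below 0.02 m/s and angular speed of each of brass_elbow, brass_tee, brass_cross, brass_coupling below 0.2 rad/s and contact force between each of brass_elbow, brass_tee, brass_cross, brass_coupling and the fingers below 0.05 N and x of brass_tee in the frame of box_tee between -0.068 and 0.06 m and y of brass_tee in the frame of box_tee between -0.046 and 0.046 m and z of brass_tee in the frame of box_tee between -0.002 and 0.009 m and x of brass_cross in the frame of box_cross between -0.068 and 0.06 m and y of brass_cross in the frame of box_cross between -0.046 and 0.046 m and z of brass_cross in the frame of box_cross between -0.002 and 0.009 m and x of brass_coupling in the frame of box_coupling between -0.068 and 0.06 m and y of brass_coupling in the frame of box_coupling between -0.046 and 0.046 m and z of brass_coupling in the frame of box_coupling between -0.002 and 0.009 m and distance of each of grey_elbow, grey_tee from where it was at the start of the episode below 0.015 m); the robot touches nothing.
It fails at once if the grey elbow is moved more than 15 mm (distance of grey_elbow from where it was at the start of the episode above 0.015 m).
It fails at once if the grey tee is moved more than 15 mm (distance of grey_tee from where it was at the start of the episode above 0.015 m).
It also fails if it takes over 96 s, if anything falls off the work surface, if the arm or the gripper's body presses on something with over 40 N, if the wrist force passes 120 N, or if a joint passes its speed limit or range.

## Working session

There is one attempt and no reset: what is moved stays moved. The work goes in short steps, each a Python script; the robot and the scene stay as the last script left them, time stands still between calls to the robot, and variables do not carry over. Pictures are saved under pics/ and viewed, at most 14 in all, crops included, and the job is handed in when it is done.

```bash
ls; mkdir -p pics
python3 - <<'E'
from plant import robot
import cv2,numpy as np
s=robot.sense();print(s['t'],s['tcp_pos'],s['tcp_rot'],s['opening'],robot.nose_length)
for n in("top","side"):
    f=robot.grab_frame(n);cv2.imwrite(f'pics/{n}0.png',f['image'][:,:,::-1]);np.savez(f'pics/{n}0.npz',**f)
    print(n,f['fx'],f['cx'],f['cy'],f['R'],f['t'])
E
```

```text
pics
0.0 [ 0.18431076 -0.64876102  0.24122386] [-3.13958752e+00  8.11249752e-05  2.76812973e-01] 1.0032136888785752 0.011
top 468.5302404546233 312.88157061784204 236.9059193694812 [[-0.02023668 -0.99979417 -0.00144775]
 [-0.9838271   0.02017122 -0.17798134]
 [ 0.1779739  -0.00217741 -0.9840328 ]] [-0.04006344  0.48371973  0.99232477]
side 447.5423804192477 317.7709627279626 238.6939892671347 [[-0.99125395 -0.13004467 -0.02244963]
 [-0.07403745  0.68883257 -0.72112977]
 [ 0.10924312 -0.71316062 -0.69243618]] [0.49059198 0.08801247 0.78508055]
```

View pics/top0.png

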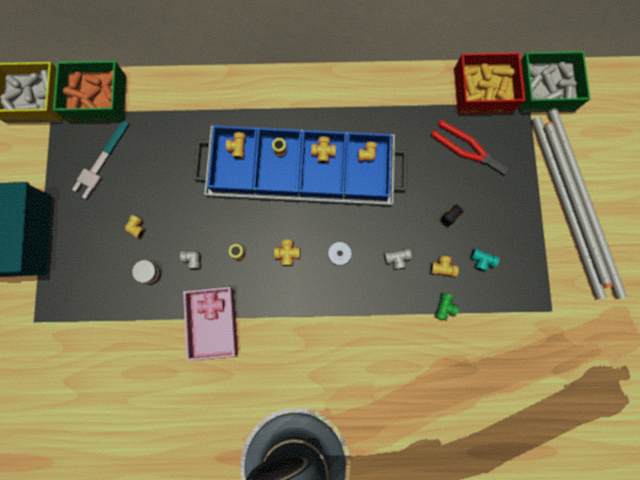

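View pics/side0.png

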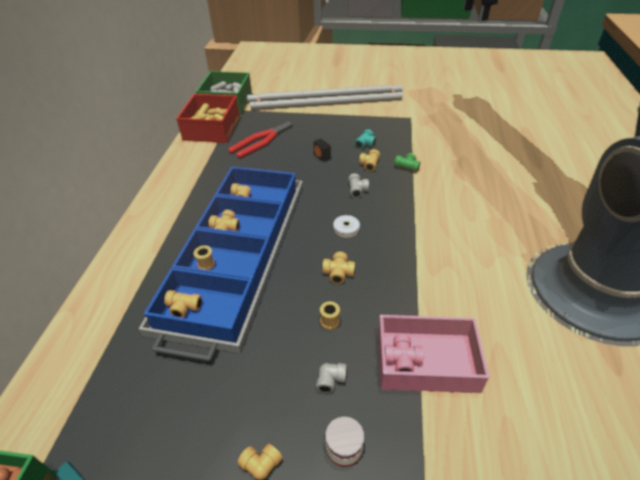

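Brass candidates in the top view are the elbow (134,226), coupling (237,251), cross (287,252) and tee (445,266). The look-alikes to leave are the turquoise tee (485,259), green tee (447,306), grey tee (398,258), grey elbow (191,259) and the pink box with a cross (210,322). The boxes from left to right are tee, coupling, cross and elbow. I'll confirm with one crop and fit poses from depth.

```bash
cat > h.py <<'E'
import cv2,numpy as np
from scipy.spatial import cKDTree
from scipy.optimize import minimize
def cloud(f):
    z=np.asarray(f['range_z'],float);v,u=np.indices(z.shape)
    c=np.stack([(u-f['cx'])/f['fx']*z,(v-f['cy'])/f['fy']*z,z],-1)
    return (c-f['t'])@f['R']      # world points
def yellow(f):
    h=cv2.cvtColor(np.ascontiguousarray(f['image']),cv2.COLOR_RGB2HSV)
    return (h[...,0]>12)&(h[...,0]<32)&(h[...,1]>90)&(h[...,2]>60)&(np.asarray(f['range_z'])>0)
A=7.25e-3
ARMS={'elbow':((-A,-A),[(0,28e-3),(90,28e-3)]),'tee':((0,-A),[(0,28e-3),(180,28e-3),(90,28e-3)]),
      'cross':((0,0),[(a,28e-3) for a in(0,90,180,270)])}
def template(kind,step=.0015):
    g=np.stack(np.meshgrid(*[np.arange(-.04,.04,step)]*2),-1).reshape(-1,2)
    if kind=='coupling': return g[np.hypot(*g.T)<.016]
    c,arms=ARMS[kind];m=np.zeros(len(g),bool)
    for a,L in arms:
        t=np.radians(a);d=np.array([np.cos(t),np.sin(t)]);q=g-c
        s=q@d;w=abs(q@[-d[1],d[0]])
        m|=((s>-.011)&(s<L)&(w<.011))|((s>L-.012)&(s<L)&(w<.0135))
    return g[m]
def fit(P,kind,n=24,yaw0=None):
    T=template(kind);tt=cKDTree(T);tp=cKDTree(P);c0=(P.max(0)+P.min(0))/2
    def cost(p):
        c,s=np.cos(p[2]),np.sin(p[2]);R=np.array([[c,-s],[s,c]])
        d1=tt.query((P-p[:2])@R)[0];d2=tp.query(T@R.T+p[:2])[0]
        return np.mean(np.minimum(d1,.01)**2)*1e6+np.mean(np.minimum(d2,.01)**2)*1e6
    yaws=[0.] if kind=='coupling' else (np.arange(n)*2*np.pi/n if yaw0 is None else [yaw0])
    st=sorted((cost([*c0,y]),y) for y in yaws)[:4]
    rs=[minimize(cost,[*c0,y],method='Nelder-Mead',options=dict(initial_simplex=[[*c0,y],[c0[0]+.006,c0[1],y],[c0[0],c0[1]+.006,y],[*c0,y+.2]])) for _,y in st]
    r=min(rs,key=lambda r:r.fun);return r.x,r.fun
def part(f,near,kind,rad=.045,zlo=.006,zhi=.05,mask=None):
    W=cloud(f);m=yellow(f) if mask is None else mask
    m=m&(W[...,2]>zlo)&(W[...,2]<zhi)&(np.hypot(W[...,0]-near[0],W[...,1]-near[1])<rad)
    P=W[m];return (*fit(P[:,:2],kind),len(P),P[:,2].max())
E
python3 - <<'E'
from h import *
f=dict(np.load('pics/top0.npz'));W=cloud(f);np.set_printoptions(precision=4,suppress=True)
for k,(u,v) in dict(elbow=(134,226),coupling=(237,255),cross=(287,252),tee=(445,266)).items():
    print(k,W[v,u],*part(f,W[v,u,:2],k,zhi=.045))
for k,(u,v) in dict(tee=(236,145),coupling=(279,146),cross=(323,149),elbow=(368,151)).items():
    print('sample',k,W[v,u],*part(f,W[v,u,:2],k,zlo=.012,zhi=.05))
for n,(u,v) in dict(gelbow=(191,259),gtee=(398,258),teal=(485,259),green=(447,306),washer=(340,245),black=(452,215),jar=(146,272)).items(): print(n,W[v,u])
h=cv2.cvtColor(f['image'],cv2.COLOR_RGB2HSV)
m=(h[...,0]>100)&(h[...,0]<125)&(h[...,1]>120)&(abs(W[...,2]-.046)<.006)&(W[...,0]>.5)
r=cv2.minAreaRect((W[m][:,:2]*1000).astype(np.float32));print('boxes',m.sum(),r)
c=f['image'][205:325,110:510,::-1];cv2.imwrite('pics/crop0.png',cv2.resize(c,None,fx=2,fy=2,interpolation=cv2.INTER_CUBIC))
E
```

```text
elbow [0.5198 0.3545 0.0235] [0.5211 0.3553 4.1813] 1.7171058670069257 254 0.0318605702552957
coupling [0.4466 0.1184 0.0379] [0.4569 0.1217 0.118 ] 7.845350134365446 82 0.04051475236531766
cross [0.4525 0.0085 0.0285] [0.4531 0.0106 1.5647] 1.416840799740357 423 0.031350731654067425
tee [ 0.4141 -0.3418  0.0271] [ 0.4163 -0.3424  4.5434] 1.4290846826941874 368 0.03124316093570032
sample tee [0.7038 0.1234 0.035 ] [0.7086 0.1271 6.2316] 2.5138368440924967 318 0.03798785696111006
sample coupling [0.6963 0.0235 0.0426] [ 0.6999  0.0243 -0.0052] 5.106803736019292 123 0.04714747880530538
sample cross [ 0.6912 -0.0775  0.0315] [ 0.6926 -0.0774  1.5028] 2.7397906046378244 375 0.03795340214575204
sample elbow [ 0.6825 -0.1809  0.0361] [ 0.6853 -0.1802  6.3154] 2.1951493040037047 234 0.03847247685193318
gelbow [0.4413 0.2225 0.027 ]
gtee [ 0.4345 -0.2391  0.024 ]
teal [ 0.428  -0.4323  0.0262]
green [ 0.3263 -0.3406  0.0252]
washer [ 0.4676 -0.1108  0.0178]
black [ 0.5263 -0.3612  0.0421]
jar [0.4123 0.3152 0.0449]
boxes 1712 ((645.1842041015625, 165.83050537109375), (205.0267333984375, 803.7520141601562), 4.545269966125488)
```

View pics/crop0.png

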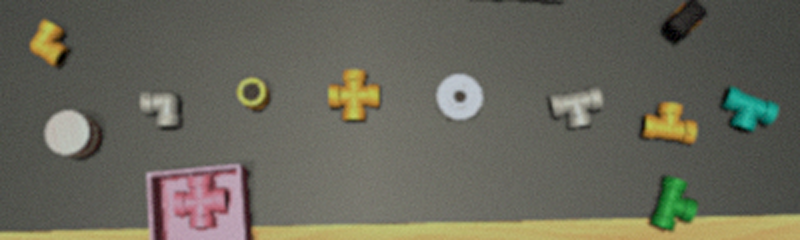

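The crop confirms it. The yellow brass elbow, coupling, cross and tee are the targets, and the teal, green and grey fittings, the pink box, the washer and the jar are left alone. I'll start with the cross and refine its pose with the wrist camera.

```bash
cat > job.py <<'E'
from h import *
from plant import robot
pi=np.pi;np.set_printoptions(precision=4,suppress=True)
YB=-0.0758;bx=np.array([np.cos(YB),np.sin(YB)]);by=np.array([-bx[1],bx[0]])
S={'tee':(.7086,.1271),'coupling':(.6999,.0243),'cross':(.6926,-.0774),'elbow':(.6853,-.1802)}
C0=np.mean(list(S.values()),0)-.038*bx     # tray middle
BOX={k:C0+by*o for k,o in dict(tee=.1545,coupling=.0515,cross=-.0515,elbow=-.1545).items()}
def wrap(a): return (a+pi)%(2*pi)-pi
def ik(p,z,yaw): return robot.inverse_kinematics([p[0],p[1],z],[pi,0,wrap(yaw)])
def arms(kind,pose,d=.0265):
    """(grasp xy, arm yaw) for every arm of a part lying at pose"""
    x,y,a=pose
    if kind=='coupling': return [(np.array([x,y]),t) for t in np.arange(8)*pi/4]
    c,L=ARMS[kind];R=np.array([[np.cos(a),-np.sin(a)],[np.sin(a),np.cos(a)]])
    return [(np.array([x,y])+R@(np.array(c)+d*np.array([np.cos(np.radians(t)),np.sin(np.radians(t))])),a+np.radians(t)) for t,_ in L]
def plan(kind,pose,z=.015):
    """cheapest (cost,pick xy,pick yaw,place xy,place yaw)"""
    q0=np.array(robot.sense()['joint_pos']);best=None
    for i,(g,t) in enumerate(arms(kind,pose)):
        for h in (0,pi):
            q=ik(g,z,t+h)
            if q is None: continue
            for dt in (pi/2,-pi/2):
                # turn the part so that this arm points along +-y of the box
                yawp=YB+dt
                if kind=='coupling': ctr=BOX[kind]-.03*bx;pg=ctr
                else:
                    ctr=BOX[kind]-.028*bx-np.array(by)*np.sign(dt)*.012
                    off=g-np.array(pose[:2]);r=yawp-t
                    pg=ctr+np.array([[np.cos(r),-np.sin(r)],[np.sin(r),np.cos(r)]])@off
                    if kind=='elbow' or kind=='tee':   # keep the fingers, not the part, centred in x
                        pg=pg-bx*((pg-BOX[kind]+.029*bx)@bx)
                q2=ik(pg,z+.01,yawp+h)
                if q2 is None: continue
                c=np.abs(np.array(q)-q0).max()+np.abs(np.array(q2)-q).max()
                if best is None or c<best[0]: best=(c,g,wrap(t+h),pg,wrap(yawp+h))
    return best
def go(p,z,yaw): robot.goto([p[0],p[1],z],[pi,0,wrap(yaw)])
def status(m): s=robot.sense();print(m,'t=%.1f'%s['t'],s['tcp_pos'],'open %.3f'%s['opening'],'F',s['gripper_force'],s['wrist_force'])
E
python3 - <<'E'
from job import *
print(BOX)
pose=np.array([.4531,.0106,1.5647])
b=plan('cross',pose);print(b)
go(b[1],.2,b[2]);robot.grip(.55);status('hover')
f=robot.grab_frame('wrist');np.savez('pics/w0.npz',**f);cv2.imwrite('pics/w0.png',f['image'][:,:,::-1])
print(part(f,pose[:2],'cross'))
E
```

```text
{'tee': array([0.6704, 0.1304]), 'coupling': array([0.6626, 0.0277]), 'cross': array([ 0.6548, -0.075 ]), 'elbow': array([ 0.647 , -0.1777])}
(np.float64(1.3461185063044503), array([ 0.4529, -0.0159]), np.float64(1.5647000000000002), array([ 0.6258, -0.0874]), 1.4949963267948965)
hover t=3.0 [ 0.453  -0.0159  0.2   ] open 0.551 F 0.0 [0.0946 0.4698 0.1634]
(array([0.4549, 0.0121, 4.7033]), np.float64(0.5226072084145009), 2969, np.float64(0.028579032394840453))
```

View pics/w0.png

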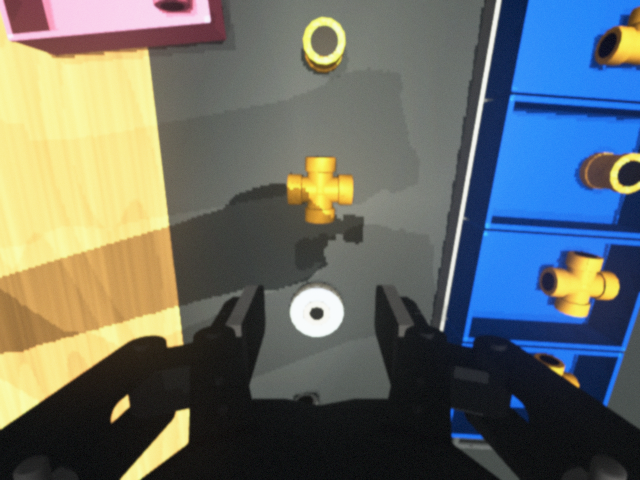

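The wrist view shows the cross at (320,190). The fit agrees with the top view to 2 mm and its residual is smaller. Next, pick and place the cross.

```bash
cat >> job.py <<'E'
def pick(kind,pose,zp=.015,w=.52):
    b=plan(kind,pose,zp);_,g,yg,p,yp=b;print(kind,b)
    robot.goto([*g,.09],[pi,0,yg]);robot.grip(w)
    hit=robot.move_straight([*g,zp],vel=.12,contact_N=12);status('down hit=%s'%hit)
    robot.grip(0,60);status('gripped')
    robot.move_straight([*g,.12],vel=.2);status('up')
    return b
def place(b,zp=.015,zoff=.0075,w=.44):
    _,g,yg,p,yp=b
    robot.goto([*p,.125],[pi,0,yp])
    hit=robot.move_straight([*p,zp+zoff],vel=.12,contact_N=8);status('placed hit=%s'%hit)
    robot.grip(w);robot.sleep(.15);robot.move_straight([*p,.13],vel=.2);status('out')
E
python3 - <<'E'
from job import *
f=dict(np.load('pics/w0.npz'))
for k in S: 
    try: print('sample',k,part(f,S[k],k,zlo=.012,rad=.04),S[k])
    except Exception as e: print(k,e)
W=cloud(f);print('coupling',part(f,(.4569,.1217),'coupling',mask=W[...,2]>0),'mat z',np.median(W[330:360,200:240,2]),'floor',np.median(W[300:320,520:540,2]))
b=pick('cross',[.4549,.0121,4.7033])
f=robot.grab_frame('wrist');cv2.imwrite('pics/w1.png',f['image'][:,:,::-1])
E
```

```text
sample tee (array([0.6906, 0.1255, 1.7938]), np.float64(27.48585550656975), 1158, np.float64(0.034189739208917824)) (0.7086, 0.1271)
sample coupling (array([0.6968, 0.0256, 0.4451]), np.float64(10.986986720243937), 716, np.float64(0.04472743551855782)) (0.6999, 0.0243)
sample cross (array([ 0.6939, -0.0754,  4.6553]), np.float64(1.2071438227123603), 2667, np.float64(0.035014547238740014)) (0.6926, -0.0774)
sample elbow (array([ 0.6935, -0.1692,  0.1496]), np.float64(39.11244577521494), 215, np.float64(0.03347170456521673)) (0.6853, -0.1802)
coupling (array([0.4579, 0.124 , 0.1768]), np.float64(0.4784111830999839), 1803, np.float64(0.038540041851330774)) mat z 0.24209839585300436 floor 0.005848578143988129
cross (np.float64(0.797522505082309), array([ 0.4547, -0.0144]), np.float64(1.5617073464102056), array([ 0.6258, -0.0874]), 1.4949963267948965)
down hit=False t=4.6 [ 0.4551 -0.0142  0.0154] open 0.522 F 0.0 [-0.3684  0.1513  0.8885]
gripped t=4.9 [ 0.4553 -0.0144  0.016 ] open 0.282 F 58.59071731567383 [-1.762   0.0397  6.6578]
up t=5.6 [ 0.4539 -0.0149  0.1194] open 0.285 F 58.95124018192291 [-1.1754 -0.5012 -2.1993]
```

View pics/w1.png

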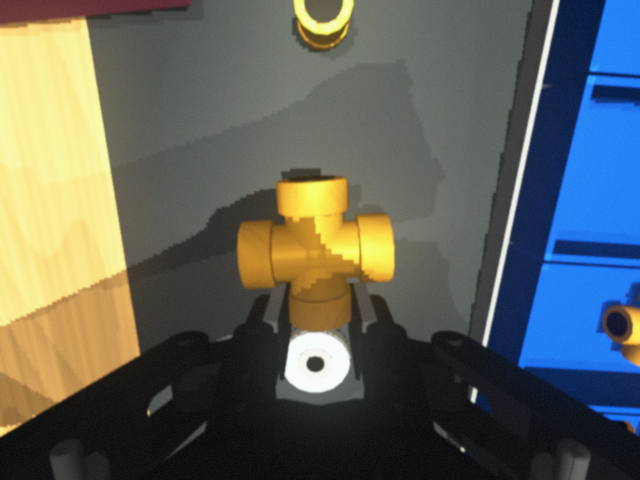

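The cross is held squarely at (320,250). The wrist camera puts the sample about 1–2 mm from the top-view estimate, so I'll shift the box frames by that and place the cross. The coupling is next.

```bash
sed -i 's/^C0=np.mean(list(S.values()),0)-.038\*bx/C0=np.mean(list(S.values()),0)+[.0012,.002]-.038*bx/' job.py
python3 - <<'E'
from job import *
sh=np.array([.0012,.002])
b=(0,0,0,np.array([.6258,-.0874])+sh,1.495)
place(b)
f=robot.grab_frame('wrist');cv2.imwrite('pics/w2.png',f['image'][:,:,::-1])
q=part(f,BOX['cross']-.028*bx,'cross',zlo=.012,rad=.037);print('placed cross',q,'local',[(q[0][:2]-BOX['cross'])@v for v in(bx,by)])
b=pick('coupling',[.4579,.124,0],zp=.016,w=.6)
place(b,zp=.016)
f=robot.grab_frame('wrist');cv2.imwrite('pics/w3.png',f['image'][:,:,::-1])
E
python3 -c "
import cv2,numpy as np
a=[cv2.resize(cv2.imread(f'pics/w{i}.png'),(400,300)) for i in(2,3)];cv2.imwrite('pics/w23.png',np.hstack(a))"
```

```text
placed hit=True t=7.2 [ 0.6253 -0.0855  0.0221] open 0.288 F 59.56569492816925 [-1.7581  0.6511  3.86  ]
out t=8.4 [ 0.6261 -0.0857  0.129 ] open 0.439 F 0.0 [-0.6297  0.7103  0.4593]
placed cross (array([ 0.6274, -0.0599,  4.6995]), np.float64(0.8334737967449874), 4492, np.float64(0.03477354776071764)) local [np.float64(-0.029519571677097074), np.float64(0.010892967114578142)]
coupling (np.float64(0.8351384797242654), array([0.4579, 0.124 ]), np.float64(2.356194490192344), array([0.6339, 0.032 ]), 1.4949963267948965)
down hit=False t=10.5 [0.4582 0.1244 0.0164] open 0.603 F 0.0 [-0.9493  1.0409 -0.601 ]
gripped t=10.8 [0.4585 0.1242 0.017 ] open 0.354 F 58.73996928334236 [-1.1656 -0.3347  5.4181]
up t=11.5 [0.4573 0.1232 0.1192] open 0.349 F 59.274486154317856 [ 0.173  -0.4308 -1.341 ]
placed hit=True t=13.2 [0.6321 0.0318 0.0231] open 0.354 F 59.65442016720772 [-0.5645 -1.4534  5.0419]
out t=14.2 [0.6331 0.0315 0.129 ] open 0.437 F 0.0 [-0.6412 -0.4928  0.0571]
```

View pics/w23.png

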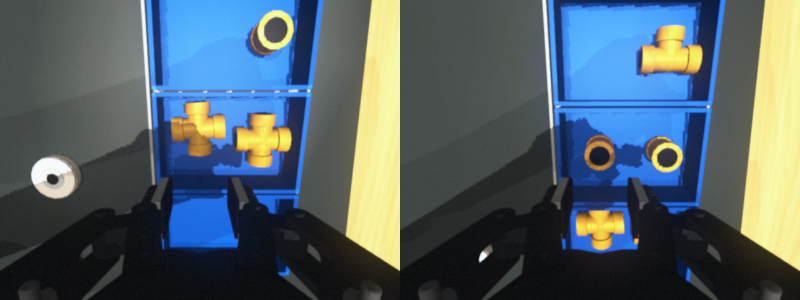

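The cross and the coupling are each beside their samples, flat and upright. Now the tee and the elbow, refining each from a hover first.

```bash
cat > run.py <<'E'
from job import *
import sys
def do(k,pose,zp=.015):
    b=plan(k,pose);t=b[2]
    go(np.array(pose[:2])-.03*np.array([np.cos(t),np.sin(t)]),.2,t)
    f=robot.grab_frame('wrist');cv2.imwrite(f'pics/h_{k}.png',f['image'][:,:,::-1])
    q=part(f,pose[:2],k);print(q)
    if q[1]>1.5 or np.hypot(*(q[0][:2]-pose[:2]))>.008: sys.exit('bad fit')
    b=pick(k,q[0],zp)
    if robot.sense()['opening']<.2: sys.exit('missed')
    place(b,zp)
    f=robot.grab_frame('wrist');cv2.imwrite(f'pics/p_{k}.png',f['image'][:,:,::-1])
do(sys.argv[1],[float(x) for x in sys.argv[2:5]])
E
python3 run.py tee .4176 -.3404 4.5434 && python3 run.py elbow .5223 .3573 4.1813
python3 -c "
import cv2,numpy as np
g=[[cv2.resize(cv2.imread(f'pics/{a}_{k}.png'),(400,300)) for a in 'hp'] for k in('tee','elbow')];cv2.imwrite('pics/te.png',np.vstack([np.hstack(r) for r in g]))"
```

```text
(array([ 0.4174, -0.3421,  4.5457]), np.float64(0.5176461323383661), 2331, np.float64(0.02881493092628718))
tee (np.float64(1.0129226704002194), array([ 0.4364, -0.3453]), np.float64(-0.16668174939392166), array([0.6432, 0.1418]), 1.4949963267948965)
down hit=False t=17.6 [ 0.4369 -0.3456  0.0155] open 0.522 F 0.0 [ 0.0598  1.0844 -0.3385]
gripped t=17.9 [ 0.4372 -0.3458  0.0162] open 0.279 F 58.65835189819336 [0.2467 0.2417 6.5063]
up t=18.6 [ 0.4355 -0.3449  0.1191] open 0.281 F 58.90701234340668 [ 0.3525  0.0557 -1.5228]
placed hit=True t=21.3 [0.6418 0.1412 0.0222] open 0.285 F 59.578959345817566 [-0.7959  0.1022  5.4875]
out t=22.4 [0.6425 0.1412 0.129 ] open 0.446 F 0.0 [-0.326   0.4463 -1.2173]
(array([0.5222, 0.3581, 4.185 ]), np.float64(0.5515917127147894), 1831, np.float64(0.02850717913189908))
elbow (np.float64(1.041166697886828), array([0.5425, 0.3546]), np.float64(2.614211935393957), array([ 0.6187, -0.1808]), 1.4949963267948965)
down hit=False t=25.0 [0.5426 0.3552 0.0154] open 0.517 F 0.0 [0.0721 0.0491 0.3649]
gripped t=25.3 [0.5431 0.3553 0.0163] open 0.290 F 58.72825741767883 [0.5294 0.1416 4.8686]
up t=26.0 [0.542  0.3536 0.1187] open 0.286 F 58.917043805122375 [ 0.2129 -1.0829 -1.2747]
placed hit=True t=28.8 [ 0.6172 -0.1806  0.0223] open 0.281 F 59.61681246757507 [-1.7835 -0.1709  5.6925]
out t=29.9 [ 0.6178 -0.181   0.129 ] open 0.440 F 0.0 [ 0.2728  0.5704 -0.3884]
```

View pics/te.png

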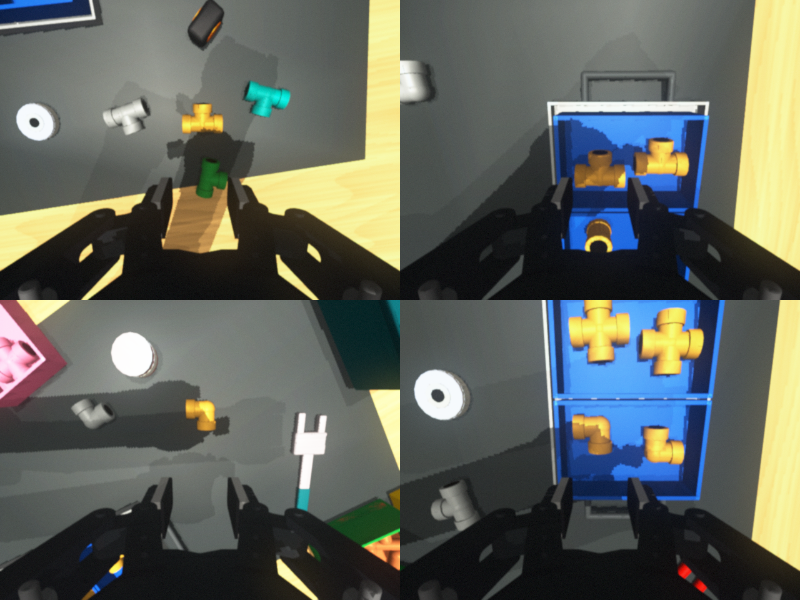

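All four are in their boxes. I'll raise the arm clear, then check heights and positions before handing in.

Run:
```python
from job import *
robot.goto([.45,-.35,.3],[pi,0,1.4])
f=robot.grab_frame('top');cv2.imwrite('pics/top1.png',f['image'][:,:,::-1]);f0=dict(np.load('pics/top0.npz'));W=cloud(f)
for k in BOX:
    c=BOX[k]-[.0012,.002]   # top camera's own offset
    q=part(f,c-.028*bx,k,zlo=.012,rad=.037,mask=(W[...,2]>.012)&yellow(f) if k!='coupling' else None)
    print(k,q[0],'res %.1f'%q[1],'n',q[2],'ztop %.4f'%q[3],'local',(q[0][:2]-c)@np.array([bx,by]).T)
for n,(u,v) in dict(gelbow=(191,259),gtee=(398,258)).items():
    d=cv2.absdiff(f['image'][v-18:v+18,u-20:u+20],f0['image'][v-18:v+18,u-20:u+20]);print(n,d.mean(),d.max())
cv2.imwrite('pics/end.png',cv2.resize(f['image'][110:290,110:510,::-1],None,fx=2,fy=2,interpolation=cv2.INTER_CUBIC));status('end')
```

```text
tee [0.64   0.1186 6.1826] res 4.1 n 275 ztop 0.0375 local [-0.0295 -0.0141]
coupling [ 0.6291  0.0305 -0.0269] res 7.6 n 88 ztop 0.0460 local [-0.0336  0.0003]
cross [ 0.6241 -0.0612  1.5664] res 2.7 n 352 ztop 0.0419 local [-0.0317  0.0115]
elbow [ 0.6104 -0.162   3.0468] res 3.7 n 193 ztop 0.0378 local [-0.0377  0.0129]
gelbow 5.363194444444445 17
gtee 4.9215277777777775 20
end t=31.1 [ 0.4506 -0.3487  0.299 ] open 0.437 F 0.0 [-0.2291  0.2759 -0.2677]
```

View pics/end.png

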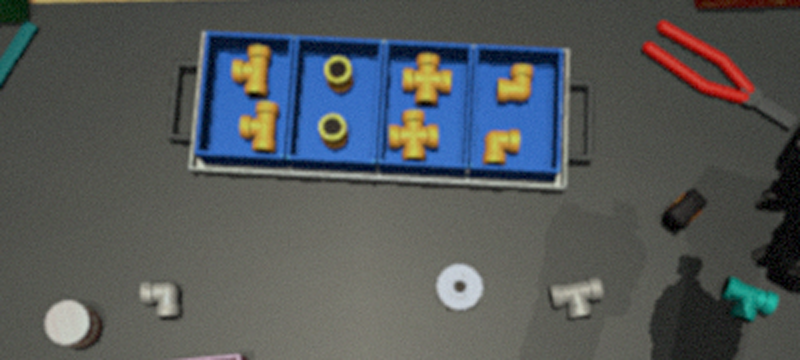

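The view shows each brass fitting beside its sample, with tops at the samples' height. The grey elbow (160,297) and grey tee (577,297) have not moved. Handing in.

```bash
python3 -c "
from plant import robot
print(robot.close_job())"
```

```text
the job is handed in; nothing more can be done
None
```

I put all four brass fittings into their own boxes, elbow, tee and cross lying flat and the coupling on end, left the grey fittings unmoved, and handed the job in at about 31 s; no verdict was returned.

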